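Shut a compressor's sunken vent valve finger-tight and switch on

ROBOT

A 6-joint arm with a two-finger parallel gripper is mounted at the origin on the work surface. World frame = base frame: x ahead of the robot, y to its left, z up, the work surface at z = 0. Lengths are in mm, angles in rad, forces in N, time in s.
With the tool pointing down it reaches from about 350 to 875 mm from the base axis. Payload 4.2 kg.
Tool frame: the origin (TCP) lies midway between the tips of the shut fingers; the grasp point (between the pads) lies 19 mm behind it (arm.tcp_to_grasp is the distance from the TCP to the grasp point, in mm); z points along the fingers, y is the line along which they close (so a half turn about z gives the same grasp; the last joint's range is limited). The gripper opens to 85 mm and grips with 20 to 120 N. Pads are 22 mm wide; open, the fingers measure 114 mm over their backs; the gripper's body (76 mm by 85 mm) begins 54 mm behind the grasp point. The pads swing forward as they close: fully open they stand 13 mm farther back than shut.
Start: joints at [1.57, 0.385, 0.008, 0, -1.194, -0.259], TCP at [160.523, 604.013, 231.312] pointing down, gripper open.
Joint ranges: [-3.14, 3.14], [-1.21, 2.06], [-1.07, 1.41], [-3.16, 2.05], [-2.99, -0.16], [-3.1, 3.1]. Speed limits (rad/s): [2.79, 2.79, 3.14, 3.14, 3.14, 3.14].

INTERFACE

Orientations are given as a unit quaternion [x, y, z, w].
In Python, from bench import arm, imaging, job, models gives the robot as it stands.
- The arm moves only by the tool arm_command, never from a script. Its argument "rows" is a list of rows, each an object with "grip": the opening, from 0 (shut) to 1 (fully open); "linear": the shift along the tool's x, y, z in mm, a list of three; "rot": the turn, a rotation vector about the tool's x, y, z in rad, a list of three. In form: [{"grip": grip, "linear": [tx, ty, tz], "rot": [rx, ry, rz]}, ...]. A call has 1 to 10 rows; each row is the pose to reach, as a shift and turn from the pose commanded when the call began, along the tool's axes at that moment; what a row does not reach only later rows make up. A row lasts 1/8 s, in which the tool goes at most 62.5 mm and 10.7 degrees, less where a joint would pass 70% of its speed; a pose out of reach is approached as far as the arm can. A call with a gripper value outside its range is refused whole. The fingers move at their own pace and stop on an object; the grip force is fixed at half the most. Time passes only in rows, so rows that repeat a pose let the fingers close. It gives the time, the measured TCP pose, the force, the opening and the grip force at its end, in the units of the state.
- arm.read_state(): the state, without advancing time (a new reading comes with each control period).
- imaging.get_image(name): name is "scene" or "top" or "wrist"; returns a dict with "frame" (384x512x3 uint8, red, green, blue), "fx", "fy", "cx", "cy" (pixels), "extrinsics" (4x4, takes a point from world to camera coordinates); the wrist camera has in their place "T_tool_cam" (4x4, takes a point from camera to tool coordinates, whose origin is the TCP and whose axes are the flange's). Camera axes: x right, y down, z forward; pixel columns grow to the right and rows downward; lengths in mm; the calibration is good to about 2 mm. A picture is of the moment at which its call begins: read the wrist's pose just before it. There is no depth.
- job.job_done(): hands the job in; it is judged then, once.
Trained networks look in a picture, given as the dict that the camera call returned (one of the last four; its "shot" number tells which), for a name from the list of things; names that differ only in an ending like _2 or _b are one class to them, and where a whole thing is asked for, a point or a joint stands for the part that bears it (a point fixed in the world has none). Each returns a list of dicts, best first, with "score" (0 to 1); they miss things now and then, are a little off and sometimes report something else, mostly with a low value. They report only what shows in the picture. A call takes as long as a camera call.
- models.spot_in(picture, query): "rect" ([left, top, right, bottom] in pixels, round what is visible of it).
- models.tip_of(picture, query): "pixel" ([column, row] in pixels: a listed point, or the origin of a listed thing).
The state is a dict: "clock": time; "joints": joint angles; "joint_vel": joint speeds; "joint_efforts": joint torques, N m; "position": TCP position; "ee_rot": TCP orientation; "contact_force": force on the tool from outside, world axes, zero at the start; "wrist_torque": the same for the moment, N m; "gripper_width": finger opening in mm; "grasp_force": force on a finger pad.
Only numpy, scipy, OpenCV 4.12 (cv2) and the standard library are available. Lean on these libraries where they do the work, as an engineer would, in place of code of your own. Each camera call takes 0.05 s, during which the arm holds its last target. There are 200 camera calls.

TASK

Get the airbrush compressor ready for work: reach down into the round well in its top and turn the wing knob of the tank's vent valve clockwise until you feel it come home on its seat, finger-tight but never forced, so that it stays shut when you let go. Then press the raised front end of the power rocker on the same deck so that it is fully over and the compressor is on. Do not lean on the housing, and leave the other things on the bench and on the deck where they are.

Things in the scene. Friction and masses are not known exactly. Their poses are not given: they have to be found in the camera images.
- compressor: Enclosed grey airbrush compressor, fixed to the bench: 240 mm deep (x), 340 mm wide (y), deck 160 mm above the bench. Origin at the centre of its underside; x points from its front to its back, y to its left seen from the robot, z up. Deck: round well on the left, rocker switch on the right, flat gauge (6 mm high), folded handle along the back edge (13 mm high).
- well_rim (a point): Centre of the mouth of the round well in the deck, level with the deck, fixed in the compressor with its axes. The well has a diameter of 80 mm and upright walls and is 34 mm deep (floor 126 mm above the bench).
- knob: Black wing knob of the vent valve, in the middle of the well: an upright bar 34 mm long (its x), 12 mm thick (its y). Origin on the turning axis, 8 mm above the well floor; the bar reaches from 2 to 24 mm above the origin, so its top is 2 mm below the deck. It turns about z, bodily with this frame; viewed from above, clockwise shuts the valve.
- knob_grip (a point): Middle of the knob's bar, on the turning axis, 22 mm above the well floor and 12 mm below the deck; axes turn with the knob: x along the bar, y across its 12 mm, z up. It turns against an even friction of about 0.12 N m (0.05 to 0.1 felt when halted). How far it must go is not known (about 25 to 160 degrees, so expect to regrasp) and nothing shows it: the seat must be felt.
- valve_seat (a point): Point on the valve's axis at the well floor, with the compressor's axes. Feel of the seat: once the knob meets it, the turning moment climbs springily, by 0.1 to 0.18 N m per 0.1 rad. Finger-tight is 0.2 to 0.3 N m in all at the knob; 0.4 N m or more scores the soft seat and spoils the valve. Let go, the knob springs back a little and stays shut by its own friction.
- rocker (a joint): Power rocker: 0 = off (front end up), 0.4 rad = fully over, on. It stays where it is left; about 3 N pressed straight down on the raised end tips it.
- rocker_press (a point): Where to press the rocker: on top of its raised front half (the half towards the compressor's front), 13.5 mm from the pivot; fixed to the rocker. Off, it lies 15 mm above the deck and goes down about 5 mm. The rocker is 36 mm long (front to back) and 24 mm wide, black, in a bezel 4 mm high.
- colour_jar: Small clear glass jar with a steel lid, diameter 34 mm, 42 mm high, loose on the compressor's deck at the back right; origin at the centre of its underside. Leave alone.
- paint_tin: Steel paint tin, diameter 84 mm, 78 mm high, loose on the bench; origin at the centre of its underside. Leave alone.
- brush_pot: White pot with four brushes, diameter 72 mm, 210 mm high over the brushes, loose on the bench; origin at the centre of its underside. Leave alone.
- tape_roll: Roll of paper tape lying flat, diameter 100 mm, 24 mm high, loose; origin at the centre of its underside. Leave alone.
- ink_bottle: Amber bottle, diameter 48 mm, 85 mm high, loose; origin at the centre of its underside. Leave alone.
- sketch_pad: Sketch pad lying flat, 150 x 210 x 16 mm, loose; origin at the centre of its underside. Leave alone.
- palette_knife: Palette knife with a wooden handle lying flat, 190 mm long, loose; origin where the handle meets the blade. Leave alone.

How it is judged:
By the outcome, as a careful person would: the job done as asked, in the order asked, and still so for the second after the job is handed in, with the robot touching nothing.
It also fails if it takes over 72 s, if anything falls off the work surface, if the arm or the gripper's body presses on something with over 40 N, if the wrist force passes 120 N, or if a joint passes its speed limit or range.

## Working session

There is one attempt and no reset: what is moved stays moved. The work goes in short steps, Python scripts to look and compute and a tool call to move; the robot and the scene stay as the last step left them, time stands still between calls to the robot, and variables do not carry over. Pictures are saved under pics/ and viewed, at most 10 in all, crops included, and the job is handed in when it is done.

Besides the shell and the picture viewer there is one more tool, called after "Request:" as name(argument=value, ...), one argument or row to a line, values as JSON. arm_command: Moves the arm, as the interface text tells. Its arguments: {"type":"object","properties":{"rows":{"type":"array"}},"required":["rows"]}

```bash
mkdir -p pics
cat > h.py <<'E'
import numpy as np, cv2
from scipy.spatial.transform import Rotation as R
from bench import arm, imaging, job, models
def shot(name, save=None):
    s=arm.read_state(); p=imaging.get_image(name)
    if save: cv2.imwrite(f'pics/{save}.png', p['frame'][:,:,::-1])
    if name=='wrist':
        T=np.eye(4); T[:3,:3]=R.from_quat(s['ee_rot']).as_matrix(); T[:3,3]=s['position']
        p['c2w']=T@np.array(p['T_tool_cam'])
    else: p['c2w']=np.linalg.inv(np.array(p['extrinsics']))
    return p
def onz(p,px,z):
    d=p['c2w'][:3,:3]@np.array([(px[0]-p['cx'])/p['fx'],(px[1]-p['cy'])/p['fy'],1]); o=p['c2w'][:3,3]
    return (o+d*(z-o[2])/d[2]).round(1)
E
python3 - <<'E'
from h import *
s=arm.read_state(); print(s)
t=shot('top','top0'); 
for q,z in [('well_rim',160),('knob_grip',148),('rocker_press',175),('compressor',0),('colour_jar',160)]:
    for r in models.tip_of(t,q)[:2]: print(q,r,onz(t,r['pixel'],z))
c=shot('scene','scene0')
for q,z in [('well_rim',160),('knob_grip',148),('rocker_press',175)]:
    for r in models.tip_of(c,q)[:2]: print(q,r,onz(c,r['pixel'],z))
cv2.imwrite('pics/both0.png',cv2.resize(np.hstack([t['frame'],c['frame']])[:,:,::-1],(800,300)))
E
```

```text
{'clock': 0.0, 'joints': array([ 1.56959864e+00,  3.85576202e-01,  6.63352413e-03, -5.17541836e-04,
       -1.19400595e+00, -2.58577531e-01]), 'joint_vel': array([-0.00208322,  0.0012656 , -0.00082333, -0.00046616, -0.00093009,
       -0.00114218]), 'joint_efforts': array([-1.47500683e-03, -3.92289948e+01,  1.88399452e+01,  4.18600515e+00,
       -4.61585078e-03, -4.90221964e-06]), 'position': array([160.37959579, 603.46796494, 230.20999053]), 'ee_rot': array([ 9.91563484e-01, -1.29617287e-01, -1.00419055e-04,  1.09811776e-03]), 'contact_force': array([ 0.31577759, -0.83128673, -0.13506951]), 'wrist_torque': array([ 0.01841597, -0.00165875,  0.02030191]), 'grasp_force': 0.0, 'gripper_width': 85.37299816565132}
well_rim {'pixel': [240.7, 174.7], 'score': 0.77} [532.7  63.9 160. ]
knob_grip {'pixel': [303.0, 164.3], 'score': 0.55} [ 566.1 -156.4  148. ]
knob_grip {'pixel': [243.9, 176.8], 'score': 0.54} [527.8  53.4 148. ]
rocker_press {'pixel': [282.8, 187.7], 'score': 0.51} [478.  -80.1 175. ]
compressor {'pixel': [269.7, 183.3], 'score': 0.7} [535.4 -39.1   0. ]
compressor {'pixel': [159.5, 216.5], 'score': 0.67} [420.9 382.4   0. ]
colour_jar {'pixel': [305.0, 164.8], 'score': 0.52} [ 560.7 -162.1  160. ]
knob_grip {'pixel': [256.3, 219.1], 'score': 0.65} [529.1  56.3 148. ]
rocker_press {'pixel': [250.7, 166.8], 'score': 0.45} [471.7 -93.2 175. ]
rocker_press {'pixel': [258.0, 220.3], 'score': 0.41} [537.   81.5 175. ]
```

View pics/both0.png

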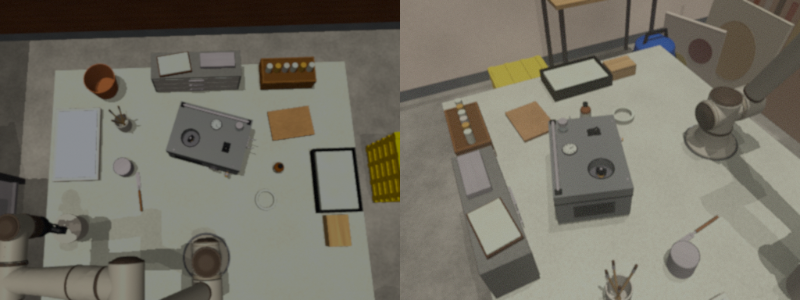

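The top view shows the compressor yawed slightly. The well is at about (243,176) full-scale px and the rocker at about (288,188). The bench pot and tin are clear of a raised path. I'll move above it for a wrist view.

Request:
arm_command(
  rows=[
    {"grip": 1, "linear": [20, 20, -60], "rot": [0, 0, 0]},
    {"grip": 1, "linear": [60, 60, -100], "rot": [0, 0, 0]},
    {"grip": 1, "linear": [476, 467, -100], "rot": [0, 0, 0]},
    {"grip": 1, "linear": [476, 467, -100], "rot": [0, 0, 0]},
    {"grip": 1, "linear": [476, 467, -100], "rot": [0, 0, 0]},
    {"grip": 1, "linear": [476, 467, -100], "rot": [0, 0, 0]},
    {"grip": 1, "linear": [476, 467, -100], "rot": [0, 0, 0]},
    {"grip": 1, "linear": [476, 467, -100], "rot": [0, 0, 0]},
    {"grip": 1, "linear": [476, 467, -100], "rot": [0, 0, 0]},
    {"grip": 1, "linear": [476, 467, -100], "rot": [0, 0, 0]},
  ],
)

```text
clock: 1.75
position: [455.2, 106.0, 331.0]
ee_rot: [0.992, -0.129, 0.001, -0.0]
contact_force: [0.7, 1.1, -0.1]
gripper_width: 85.2
grasp_force: 0.0
```

Request:
arm_command(
  rows=[
    {"grip": 1, "linear": [0, 0, 0], "rot": [0, 0, 0]},
  ],
)

```text
clock: 1.88
position: [455.8, 104.4, 330.3]
ee_rot: [0.991, -0.133, 0.0, 0.0]
contact_force: [-0.0, 0.5, -1.2]
gripper_width: 85.3
grasp_force: 0.0
```

Run:
```python
from h import *
s=arm.read_state(); print(s['position'],R.from_quat(s['ee_rot']).as_matrix().round(3),s['joints'])
t=shot('wrist','w0'); print(np.array(t['T_tool_cam']).round(3))
for q,z in [('well_rim',160),('knob_grip',148),('rocker_press',175)]:
    for r in models.tip_of(t,q)[:2]: print(q,r,onz(t,r['pixel'],z))
```

```text
[455.75269527 104.41390412 330.32394164] [[ 0.965 -0.264 -0.   ]
 [-0.264 -0.965 -0.   ]
 [ 0.     0.    -1.   ]] [ 5.74250072e-01  5.11761136e-02 -1.80358192e-01  3.49882352e-04
 -1.33955077e+00  7.29318923e-01]
[[-0.00000e+00 -9.64000e-01 -2.64000e-01  6.64900e+01]
 [ 1.00000e+00 -0.00000e+00 -0.00000e+00  1.14000e-01]
 [ 0.00000e+00 -2.64000e-01  9.64000e-01 -1.43048e+02]
 [ 0.00000e+00  0.00000e+00  0.00000e+00  1.00000e+00]]
well_rim {'pixel': [277.0, 103.0], 'score': 0.71} [531.5  55.6 160. ]
knob_grip {'pixel': [277.4, 106.2], 'score': 0.81} [528.4  54.8 148. ]
knob_grip {'pixel': [432.5, 122.3], 'score': 0.66} [ 462.5 -117.3  148. ]
rocker_press {'pixel': [430.3, 121.9], 'score': 0.85} [468.3 -98.1 175. ]
rocker_press {'pixel': [276.6, 108.3], 'score': 0.7} [525.8  58.8 175. ]
```

View pics/w0.png

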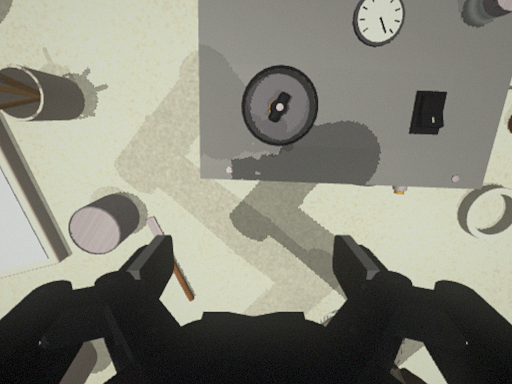

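The wrist view shows the knob at (280,106), its bar tilted about 0.55 rad clockwise from tool x, and the rocker at (430,112). I'll move above the knob, aligned, for a closer look.

Request:
arm_command(
  rows=[
    {"grip": 0.4, "linear": [40, 14, 20], "rot": [0, 0, 0.15]},
    {"grip": 0.4, "linear": [84.6, 28, 50], "rot": [0, 0, 0.3]},
    {"grip": 0.4, "linear": [84.6, 28, 80], "rot": [0, 0, 0.45]},
    {"grip": 0.4, "linear": [84.6, 28, 80], "rot": [0, 0, 0.55]},
    {"grip": 0.4, "linear": [84.6, 28, 80], "rot": [0, 0, 0.55]},
    {"grip": 0.4, "linear": [84.6, 28, 80], "rot": [0, 0, 0.55]},
    {"grip": 0.4, "linear": [84.6, 28, 80], "rot": [0, 0, 0.55]},
  ],
)

```text
clock: 2.95
position: [529.1, 59.8, 251.0]
ee_rot: [0.92, -0.393, 0.0, -0.0]
contact_force: [-0.8, -0.6, 0.2]
gripper_width: 34.3
grasp_force: 0.0
```

Run:
```python
from h import *
s=arm.read_state(); print(s['position'],R.from_quat(s['ee_rot']).as_euler('xyz'),s['joints'],s['gripper_width'],s['wrist_torque'],s['contact_force'])
t=shot('wrist','w1')
for q,z in [('well_rim',160),('knob_grip',148)]:
    for r in models.tip_of(t,q)[:1]: print(q,r,onz(t,r['pixel'],z))
cv2.imwrite('pics/w1b.png',cv2.resize(t['frame'][60:330,100:412,::-1],None,fx=2.2,fy=2.2))
```

```text
[529.11735581  59.76707679 251.01477   ] [-3.14035809e+00 -4.45027835e-04 -8.07875654e-01] [ 4.17281290e-01  2.12216299e-01 -1.87413638e-01  4.79897305e-07
 -1.16985407e+00  3.45639470e-01] 34.285159516682185 [ 0.00802221  0.02697729 -0.00291372] [-0.81111087 -0.63050662  0.24996035]
well_rim {'pixel': [260.4, 194.1], 'score': 0.57} [525.7  53.1 160. ]
knob_grip {'pixel': [256.3, 190.4], 'score': 0.91} [528.6  55.3 148. ]
```

View pics/w1b.png

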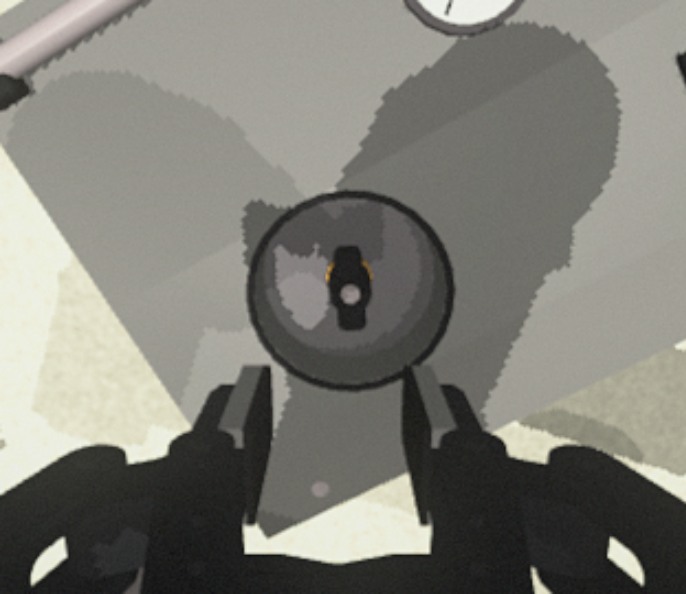

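The bar is aligned with the tool. Knob centre is at about (259,190) px, a few mm off the tool axis. I'll correct that and descend into the well.

Request:
arm_command(
  rows=[
    {"grip": 0.4, "linear": [3, 3.7, 20], "rot": [0, 0, 0]},
    {"grip": 0.4, "linear": [3, 3.7, 50], "rot": [0, 0, 0]},
    {"grip": 0.4, "linear": [3, 3.7, 75], "rot": [0, 0, 0]},
    {"grip": 0.4, "linear": [3, 3.7, 75], "rot": [0, 0, 0]},
    {"grip": 0.4, "linear": [3, 3.7, 75], "rot": [0, 0, 0]},
  ],
)

```text
clock: 3.72
position: [529.3, 54.5, 176.6]
ee_rot: [0.919, -0.394, 0.001, -0.001]
contact_force: [0.5, -0.4, 0.2]
gripper_width: 34.3
grasp_force: 0.0
```

Run:
```python
from h import *
s=arm.read_state(); print(s['position'],R.from_quat(s['ee_rot']).as_euler('xyz'),s['gripper_width'],s['wrist_torque'],s['contact_force'])
t=shot('wrist','w2'); print(t['cx'],t['cy'],t['fx'])
for q,z in [('well_rim',160),('knob_grip',148)]:
    for r in models.tip_of(t,q)[:1]: print(q,r,onz(t,r['pixel'],z))
cv2.imwrite('pics/w2b.png',cv2.resize(t['frame'][100:350,120:392,::-1],None,fx=2.2,fy=2.2))
```

```text
[529.3071776   54.51070444 176.55877642] [-3.13996837e+00 -1.19673743e-03 -8.09372533e-01] 34.258859621715146 [-0.02242374 -0.04214723 -0.00044799] [ 0.49007825 -0.35969472  0.24630069]
252.84222719213184 194.04864615978124 266.43680704301056
well_rim {'pixel': [259.2, 228.1], 'score': 0.91} [526.3  51.4 160. ]
knob_grip {'pixel': [257.5, 222.1], 'score': 0.71} [526.6  52.4 148. ]
```

View pics/w2b.png

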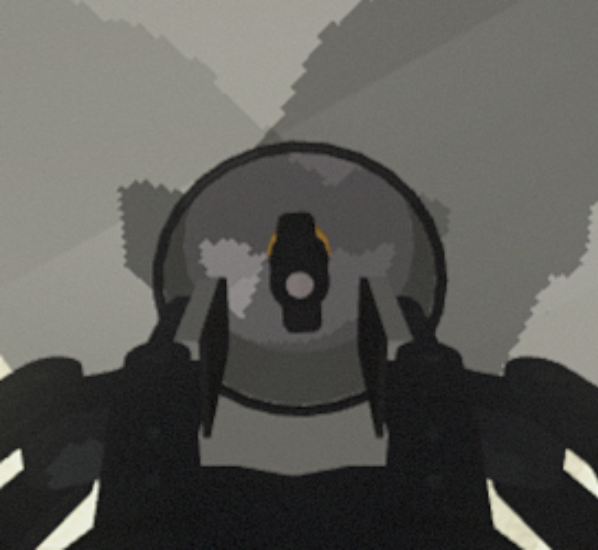

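Fingers straddle the bar, which sits about 2.5 mm to +y and is turned about 0.05 rad counterclockwise. I'll correct, descend and close.

Request:
arm_command(
  rows=[
    {"grip": 0.4, "linear": [0, 2.5, 10], "rot": [0, 0, -0.05]},
    {"grip": 0.4, "linear": [0, 2.5, 30], "rot": [0, 0, -0.05]},
    {"grip": 0.4, "linear": [0, 2.5, 42], "rot": [0, 0, -0.05]},
    {"grip": 0.4, "linear": [0, 2.5, 42], "rot": [0, 0, -0.05]},
    {"grip": 0.4, "linear": [0, 2.5, 42], "rot": [0, 0, -0.05]},
  ],
)

```text
clock: 4.5
position: [527.3, 52.8, 134.1]
ee_rot: [0.929, -0.371, 0.001, -0.0]
contact_force: [0.1, 0.4, 0.1]
gripper_width: 34.5
grasp_force: 0.0
```

```bash
cat > s.py <<'E'
from h import *
s=arm.read_state(); r=R.from_quat(s['ee_rot']); print('t',s['clock'],s['position'].round(1),'yaw',r.as_euler('xyz')[2].round(4),'w',round(s['gripper_width'],1),'g',round(s['grasp_force'],1),'tau',s['wrist_torque'].round(3),'F',s['contact_force'].round(1),'F_tool',r.inv().apply(s['contact_force']).round(1),'j6',s['joints'][5].round(3),'e6',s['joint_efforts'][5].round(3))
E
python3 s.py
```

```text
t 4.5 [527.3  52.8 134.1] yaw -0.7595 w 34.5 g 0.0 tau [ 0.016  0.038 -0.064] F [0.1 0.4 0.1] F_tool [-0.2 -0.4 -0.1] j6 0.405 e6 -0.0
```

Request:
arm_command(
  rows=[
    {"grip": 0.25, "linear": [0, 0, 0], "rot": [0, 0, 0]},
    {"grip": 0.2, "linear": [0, 0, 0], "rot": [0, 0, 0]},
    {"grip": 0.12, "linear": [0, 0, 0], "rot": [0, 0, 0]},
    {"grip": 0.0, "linear": [0, 0, 0], "rot": [0, 0, 0]},
    {"grip": 0.0, "linear": [0, 0, 0], "rot": [0, 0, 0]},
    {"grip": 0.0, "linear": [0, 0, 0], "rot": [0, 0, 0]},
  ],
)

```text
clock: 5.25
position: [527.8, 53.4, 134.5]
ee_rot: [0.929, -0.371, 0.001, -0.001]
contact_force: [0.2, 4.3, 6.6]
gripper_width: 15.5
grasp_force: 58.6
```

```bash
python3 s.py
```

```text
t 5.25 [527.8  53.4 134.5] yaw -0.7591 w 15.5 g 58.6 tau [ 1.193 -0.124  0.   ] F [0.2 4.3 6.6] F_tool [-2.8 -3.3 -6.6] j6 0.405 e6 -0.008
```

Request:
arm_command(
  rows=[
    {"grip": 0, "linear": [0, -0.5, 0], "rot": [0, 0, 0.03]},
    {"grip": 0, "linear": [0, -0.5, 0], "rot": [0, 0, 0.06]},
    {"grip": 0, "linear": [0, -0.5, 0], "rot": [0, 0, 0.1]},
    {"grip": 0, "linear": [0, -0.5, 0], "rot": [0, 0, 0.1]},
  ],
)

```text
clock: 5.75
position: [527.8, 53.3, 134.4]
ee_rot: [0.909, -0.417, 0.001, -0.001]
contact_force: [0.1, 3.4, 5.2]
gripper_width: 15.2
grasp_force: 58.8
```

```bash
python3 s.py; python3 s.py
```

```text
t 5.75 [527.8  53.3 134.4] yaw -0.8594 w 15.2 g 58.8 tau [0.828 0.048 0.034] F [0.1 3.4 5.2] F_tool [-2.5 -2.3 -5.2] j6 0.304 e6 -0.05
t 5.75 [527.8  53.3 134.4] yaw -0.8594 w 15.2 g 58.8 tau [0.828 0.048 0.034] F [0.1 3.4 5.2] F_tool [-2.5 -2.3 -5.2] j6 0.304 e6 -0.05
```

Request:
arm_command(
  rows=[
    {"grip": 0, "linear": [0, -0.5, 0], "rot": [0, 0, 0.03]},
    {"grip": 0, "linear": [0, -0.5, 0], "rot": [0, 0, 0.06]},
    {"grip": 0, "linear": [0, -0.5, 0], "rot": [0, 0, 0.1]},
    {"grip": 0, "linear": [0, -0.5, 0], "rot": [0, 0, 0.1]},
  ],
)

```text
clock: 6.25
position: [527.8, 53.3, 134.5]
ee_rot: [0.887, -0.462, 0.001, -0.0]
contact_force: [-1.6, 1.3, 6.4]
gripper_width: 15.3
grasp_force: 58.8
```

```bash
python3 s.py
```

```text
t 6.25 [527.8  53.3 134.5] yaw -0.9594 w 15.3 g 58.8 tau [ 0.649  0.25  -0.023] F [-1.6  1.3  6.4] F_tool [-2.   0.6 -6.4] j6 0.204 e6 -0.056
```

Request:
arm_command(
  rows=[
    {"grip": 0, "linear": [0, 0, 0], "rot": [0, 0, 0.03]},
    {"grip": 0, "linear": [0, 0, 0], "rot": [0, 0, 0.06]},
    {"grip": 0, "linear": [0, 0, 0], "rot": [0, 0, 0.1]},
    {"grip": 0, "linear": [0, 0, 0], "rot": [0, 0, 0.1]},
  ],
)

```text
clock: 6.75
position: [527.7, 53.3, 134.5]
ee_rot: [0.863, -0.505, 0.001, -0.0]
contact_force: [-1.2, 2.2, 6.5]
gripper_width: 15.6
grasp_force: 58.8
```

```bash
python3 s.py
python3 - <<'E'
from h import *
t=shot('wrist','w3')
for i in range(3):
    s=arm.read_state();print(s['clock'],s['wrist_torque'].round(3),s['joint_efforts'][5]); imaging.get_image('wrist')
cv2.imwrite('pics/w3b.png',cv2.resize(t['frame'][100:350,120:392,::-1],None,fx=2.2,fy=2.2))
E
```

```text
t 6.75 [527.7  53.3 134.5] yaw -1.0595 w 15.6 g 58.8 tau [ 0.634  0.317 -0.025] F [-1.2  2.2  6.5] F_tool [-2.5  0.  -6.5] j6 0.104 e6 -0.046
6.8 [0.626 0.296 0.011] -0.013635525538120419
6.85 [0.632 0.278 0.009] -0.007293421804206446
6.9 [ 0.588  0.319 -0.002] -0.006339333776850253
```

View pics/w3b.png

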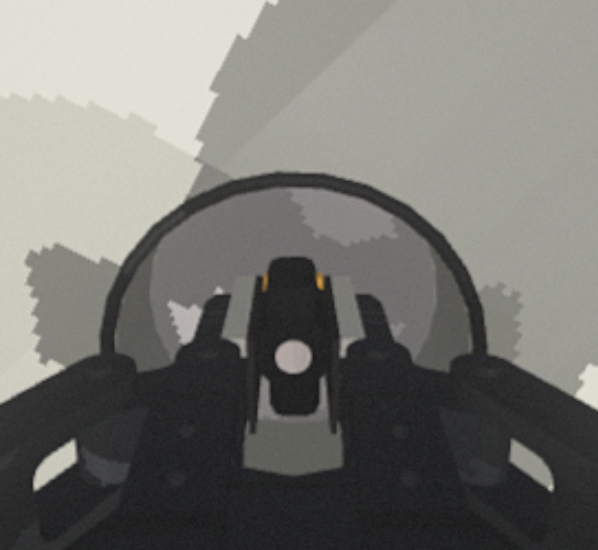

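The knob is aligned and turns with the fingers. No rise in torque yet, so I continue in small steps.

Request:
arm_command(
  rows=[
    {"grip": 0, "linear": [0, 0, 0], "rot": [0, 0, 0.04]},
    {"grip": 0, "linear": [0, 0, 0], "rot": [0, 0, 0.08]},
    {"grip": 0, "linear": [0, 0, 0], "rot": [0, 0, 0.12]},
    {"grip": 0, "linear": [0, 0, 0], "rot": [0, 0, 0.12]},
  ],
)

```text
clock: 7.45
position: [527.7, 53.3, 134.4]
ee_rot: [0.831, -0.556, 0.0, -0.0]
contact_force: [-1.1, 1.6, 7.0]
gripper_width: 15.8
grasp_force: 58.8
```

```bash
python3 s.py
```

```text
t 7.45 [527.7  53.3 134.4] yaw -1.1795 w 15.8 g 58.8 tau [ 0.642  0.384 -0.007] F [-1.1  1.6  7. ] F_tool [-1.9  0.4 -7. ] j6 -0.016 e6 -0.046
```

Request:
arm_command(
  rows=[
    {"grip": 0, "linear": [0, 0, 0], "rot": [0, 0, 0.04]},
    {"grip": 0, "linear": [0, 0, 0], "rot": [0, 0, 0.08]},
    {"grip": 0, "linear": [0, 0, 0], "rot": [0, 0, 0.12]},
  ],
)

```text
clock: 7.82
position: [527.6, 53.3, 134.5]
ee_rot: [0.796, -0.605, 0.0, -0.0]
contact_force: [-2.1, 1.3, 6.6]
gripper_width: 15.8
grasp_force: 58.9
```

```bash
cat >> s.py <<'E'
L=[(s['wrist_torque'][2],s['joint_efforts'][5])]
for i in range(3):
    imaging.get_image('wrist'); s=arm.read_state(); L.append((s['wrist_torque'][2],s['joint_efforts'][5]))
L=np.array(L); print(L.round(3).T, 'mean',L.mean(0).round(3))
E
python3 s.py
```

```text
t 7.825 [527.6  53.3 134.5] yaw -1.3001 w 15.8 g 58.9 tau [0.638 0.3   0.121] F [-2.1  1.3  6.6] F_tool [-1.9  1.7 -6.6] j6 -0.137 e6 0.089
[[ 0.121 -0.004 -0.023 -0.043]
 [ 0.089 -0.105 -0.088 -0.023]] mean [ 0.013 -0.032]
```

Request:
arm_command(
  rows=[
    {"grip": 0, "linear": [0, 0, 0], "rot": [0, 0, 0.04]},
    {"grip": 0, "linear": [0, 0, 0], "rot": [0, 0, 0.08]},
    {"grip": 0, "linear": [0, 0, 0], "rot": [0, 0, 0.12]},
    {"grip": 0, "linear": [0, 0, 0], "rot": [0, 0, 0.12]},
  ],
)

```text
clock: 8.48
position: [527.6, 53.2, 134.5]
ee_rot: [0.759, -0.652, 0.0, -0.0]
contact_force: [-1.3, 2.4, 7.0]
gripper_width: 15.7
grasp_force: 58.9
```

```bash
python3 s.py
```

```text
t 8.475 [527.6  53.2 134.5] yaw -1.4195 w 15.7 g 58.9 tau [ 0.627  0.372 -0.057] F [-1.3  2.4  7. ] F_tool [-2.6  1.  -7. ] j6 -0.256 e6 -0.046
[[-0.057  0.009  0.024 -0.041]
 [-0.046 -0.013 -0.007 -0.006]] mean [-0.016 -0.018]
```

Request:
arm_command(
  rows=[
    {"grip": 0, "linear": [0, 0, 0], "rot": [0, 0, 0.04]},
    {"grip": 0, "linear": [0, 0, 0], "rot": [0, 0, 0.08]},
    {"grip": 0, "linear": [0, 0, 0], "rot": [0, 0, 0.12]},
    {"grip": 0, "linear": [0, 0, 0], "rot": [0, 0, 0.12]},
  ],
)

```text
clock: 9.12
position: [527.5, 53.2, 134.4]
ee_rot: [0.718, -0.696, 0.0, -0.0]
contact_force: [-1.4, 1.4, 8.0]
gripper_width: 15.0
grasp_force: 58.9
```

```bash
python3 s.py
```

```text
t 9.125 [527.5  53.2 134.4] yaw -1.5395 w 15.0 g 58.9 tau [ 0.619  0.488 -0.029] F [-1.4  1.4  8. ] F_tool [-1.4  1.3 -8. ] j6 -0.376 e6 -0.046
[[-0.029  0.017  0.001 -0.04 ]
 [-0.046 -0.014 -0.007 -0.006]] mean [-0.013 -0.018]
```

Request:
arm_command(
  rows=[
    {"grip": 0, "linear": [0, 0, 0], "rot": [0, 0, 0.04]},
    {"grip": 0, "linear": [0, 0, 0], "rot": [0, 0, 0.08]},
    {"grip": 0, "linear": [0, 0, 0], "rot": [0, 0, 0.12]},
    {"grip": 0, "linear": [0, 0, 0], "rot": [0, 0, 0.12]},
  ],
)

```text
clock: 9.78
position: [527.4, 53.2, 134.4]
ee_rot: [-0.675, 0.738, -0.0, 0.0]
contact_force: [-2.3, 2.5, 8.0]
gripper_width: 15.4
grasp_force: 58.9
```

```bash
python3 s.py
python3 - <<'E'
from h import *
t=shot('wrist')
cv2.imwrite('pics/w4b.png',cv2.resize(t['frame'][100:350,120:392,::-1],None,fx=2.2,fy=2.2))
E
```

```text
t 9.775 [527.4  53.2 134.4] yaw -1.6595 w 15.4 g 58.9 tau [0.621 0.499 0.041] F [-2.3  2.5  8. ] F_tool [-2.3  2.5 -8. ] j6 -0.496 e6 -0.046
[[ 0.041  0.036  0.017 -0.026]
 [-0.046 -0.014 -0.007 -0.006]] mean [ 0.017 -0.018]
```

View pics/w4b.png

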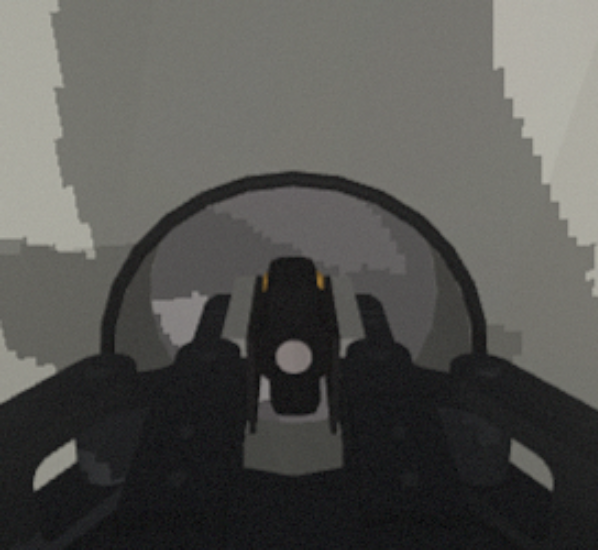

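Knob is still turning with the fingers, 0.9 rad so far. Continuing.

Request:
arm_command(
  rows=[
    {"grip": 0, "linear": [0, 0, 0], "rot": [0, 0, 0.04]},
    {"grip": 0, "linear": [0, 0, 0], "rot": [0, 0, 0.08]},
    {"grip": 0, "linear": [0, 0, 0], "rot": [0, 0, 0.12]},
    {"grip": 0, "linear": [0, 0, 0], "rot": [0, 0, 0.12]},
  ],
)

```text
clock: 10.48
position: [527.4, 53.2, 134.4]
ee_rot: [-0.63, 0.777, -0.0, -0.0]
contact_force: [-1.5, 2.7, 8.0]
gripper_width: 15.3
grasp_force: 58.9
```

```bash
python3 s.py
```

```text
t 10.475 [527.4  53.2 134.4] yaw -1.7795 w 15.3 g 58.9 tau [0.646 0.545 0.02 ] F [-1.5  2.7  8. ] F_tool [-2.3  2.  -8. ] j6 -0.616 e6 -0.046
[[ 0.02   0.023 -0.01  -0.06 ]
 [-0.046 -0.014 -0.008 -0.007]] mean [-0.007 -0.019]
```

Request:
arm_command(
  rows=[
    {"grip": 0, "linear": [0, 0, 0], "rot": [0, 0, 0.04]},
    {"grip": 0, "linear": [0, 0, 0], "rot": [0, 0, 0.08]},
    {"grip": 0, "linear": [0, 0, 0], "rot": [0, 0, 0.12]},
    {"grip": 0, "linear": [0, 0, 0], "rot": [0, 0, 0.12]},
  ],
)

```text
clock: 11.12
position: [527.3, 53.2, 134.4]
ee_rot: [-0.582, 0.813, -0.0, -0.0]
contact_force: [-1.8, 3.6, 8.1]
gripper_width: 15.5
grasp_force: 58.9
```

```bash
python3 s.py
```

```text
t 11.125 [527.3  53.2 134.4] yaw -1.8996 w 15.5 g 58.9 tau [0.67  0.608 0.004] F [-1.8  3.6  8.1] F_tool [-2.8  2.9 -8.1] j6 -0.736 e6 -0.047
[[ 0.004  0.042 -0.019 -0.034]
 [-0.047 -0.014 -0.008 -0.007]] mean [-0.002 -0.019]
```

Request:
arm_command(
  rows=[
    {"grip": 0, "linear": [0, 0, 0], "rot": [0, 0, 0.04]},
    {"grip": 0, "linear": [0, 0, 0], "rot": [0, 0, 0.08]},
    {"grip": 0, "linear": [0, 0, 0], "rot": [0, 0, 0.12]},
    {"grip": 0, "linear": [0, 0, 0], "rot": [0, 0, 0.12]},
  ],
)

```text
clock: 11.78
position: [527.2, 53.3, 134.4]
ee_rot: [-0.532, 0.847, -0.0, -0.0]
contact_force: [-3.0, 3.1, 7.9]
gripper_width: 15.5
grasp_force: 58.9
```

```bash
python3 s.py
```

```text
t 11.775 [527.2  53.3 134.4] yaw -2.0196 w 15.5 g 58.9 tau [ 0.755  0.623 -0.026] F [-3.   3.1  7.9] F_tool [-1.5  4.  -7.9] j6 -0.856 e6 -0.047
[[-0.026 -0.012  0.039  0.03 ]
 [-0.047 -0.014 -0.008 -0.007]] mean [ 0.008 -0.019]
```

Request:
arm_command(
  rows=[
    {"grip": 0, "linear": [0, 0.3, 0], "rot": [0, 0, 0.04]},
    {"grip": 0, "linear": [0, 0.3, 0], "rot": [0, 0, 0.08]},
    {"grip": 0, "linear": [0, 0.3, 0], "rot": [0, 0, 0.12]},
    {"grip": 0, "linear": [0, 0.3, 0], "rot": [0, 0, 0.12]},
  ],
)

```text
clock: 12.42
position: [527.1, 53.3, 134.4]
ee_rot: [-0.48, 0.877, -0.0, 0.0]
contact_force: [-1.9, 1.1, 7.0]
gripper_width: 15.6
grasp_force: 58.9
```

```bash
python3 s.py
```

```text
t 12.425 [527.1  53.3 134.4] yaw -2.1395 w 15.6 g 58.9 tau [0.57  0.425 0.032] F [-1.9  1.1  7. ] F_tool [ 0.1  2.2 -7. ] j6 -0.977 e6 -0.049
[[ 0.032  0.037 -0.028 -0.01 ]
 [-0.049 -0.016 -0.01  -0.009]] mean [ 0.008 -0.021]
```

Request:
arm_command(
  rows=[
    {"grip": 0, "linear": [0, 0, 0], "rot": [0, 0, 0.04]},
    {"grip": 0, "linear": [0, 0, 0], "rot": [0, 0, 0.08]},
    {"grip": 0, "linear": [0, 0, 0], "rot": [0, 0, 0.12]},
    {"grip": 0, "linear": [0, 0, 0], "rot": [0, 0, 0.12]},
  ],
)

```text
clock: 13.08
position: [527.1, 53.4, 134.5]
ee_rot: [-0.427, 0.904, -0.0, 0.0]
contact_force: [-1.4, 2.0, 8.3]
gripper_width: 15.7
grasp_force: 58.9
```

```bash
python3 s.py
```

```text
t 13.075 [527.1  53.4 134.5] yaw -2.2595 w 15.7 g 58.9 tau [ 0.619  0.515 -0.024] F [-1.4  2.   8.3] F_tool [-0.6  2.4 -8.3] j6 -1.097 e6 -0.046
[[-0.024 -0.002  0.003  0.003]
 [-0.046 -0.014 -0.007 -0.007]] mean [-0.005 -0.019]
```

Request:
arm_command(
  rows=[
    {"grip": 0, "linear": [0, 0, 0], "rot": [0, 0, 0.04]},
    {"grip": 0, "linear": [0, 0, 0], "rot": [0, 0, 0.08]},
    {"grip": 0, "linear": [0, 0, 0], "rot": [0, 0, 0.12]},
    {"grip": 0, "linear": [0, 0, 0], "rot": [0, 0, 0.12]},
  ],
)

```text
clock: 13.72
position: [527.1, 53.4, 134.4]
ee_rot: [-0.372, 0.928, -0.0, 0.0]
contact_force: [-2.8, 2.8, 6.8]
gripper_width: 15.5
grasp_force: 58.9
```

```bash
python3 s.py
```

```text
t 13.725 [527.1  53.4 134.4] yaw -2.3795 w 15.5 g 58.9 tau [0.68  0.608 0.006] F [-2.8  2.8  6.8] F_tool [ 0.1  4.  -6.8] j6 -1.217 e6 -0.047
[[ 0.006  0.042  0.01   0.035]
 [-0.047 -0.014 -0.008 -0.007]] mean [ 0.023 -0.019]
```

Request:
arm_command(
  rows=[
    {"grip": 0, "linear": [0, 0.3, 0], "rot": [0, 0, 0.04]},
    {"grip": 0, "linear": [0, 0.3, 0], "rot": [0, 0, 0.08]},
    {"grip": 0, "linear": [0, 0.3, 0], "rot": [0, 0, 0.12]},
    {"grip": 0, "linear": [0, 0.3, 0], "rot": [0, 0, 0.12]},
  ],
)

```text
clock: 14.38
position: [527.0, 53.5, 134.4]
ee_rot: [-0.316, 0.949, -0.0, 0.0]
contact_force: [-0.6, 0.9, 7.2]
gripper_width: 15.6
grasp_force: 58.9
```

```bash
python3 s.py
```

```text
t 14.375 [527.   53.5 134.4] yaw -2.4995 w 15.6 g 58.9 tau [0.447 0.402 0.031] F [-0.6  0.9  7.2] F_tool [-0.   1.1 -7.2] j6 -1.337 e6 -0.049
[[ 0.031 -0.024 -0.007 -0.011]
 [-0.049 -0.016 -0.01  -0.009]] mean [-0.003 -0.021]
```

Request:
arm_command(
  rows=[
    {"grip": 0, "linear": [0, 0, 0], "rot": [0, 0, 0.04]},
    {"grip": 0, "linear": [0, 0, 0], "rot": [0, 0, 0.08]},
    {"grip": 0, "linear": [0, 0, 0], "rot": [0, 0, 0.12]},
    {"grip": 0, "linear": [0, 0, 0], "rot": [0, 0, 0.12]},
  ],
)

```text
clock: 15.02
position: [527.0, 53.5, 134.5]
ee_rot: [-0.258, 0.966, -0.0, 0.0]
contact_force: [-1.7, 1.8, 6.7]
gripper_width: 15.2
grasp_force: 58.9
```

```bash
python3 s.py
```

```text
t 15.025 [527.   53.5 134.5] yaw -2.6192 w 15.2 g 58.9 tau [0.508 0.432 0.074] F [-1.7  1.8  6.7] F_tool [ 0.6  2.4 -6.7] j6 -1.457 e6 -0.102
[[ 0.074  0.092  0.1    0.041]
 [-0.102 -0.069 -0.063 -0.062]] mean [ 0.077 -0.074]
```

Torque has stepped up, which suggests seat contact. Finer steps now.

Request:
arm_command(
  rows=[
    {"grip": 0, "linear": [0, 0, 0], "rot": [0, 0, 0.02]},
    {"grip": 0, "linear": [0, 0, 0], "rot": [0, 0, 0.04]},
  ],
)

```text
clock: 15.42
position: [527.0, 53.5, 134.4]
ee_rot: [-0.239, 0.971, -0.0, 0.0]
contact_force: [-1.4, 1.5, 7.4]
gripper_width: 15.4
grasp_force: 58.9
```

```bash
python3 s.py
```

```text
t 15.425 [527.   53.5 134.4] yaw -2.6592 w 15.4 g 58.9 tau [0.513 0.496 0.215] F [-1.4  1.5  7.4] F_tool [ 0.6  2.  -7.4] j6 -1.497 e6 -0.081
[[ 0.215  0.088  0.054  0.115]
 [-0.081 -0.164 -0.13  -0.101]] mean [ 0.118 -0.119]
```

Request:
arm_command(
  rows=[
    {"grip": 0, "linear": [0, 0, 0], "rot": [0, 0, 0.015]},
    {"grip": 0, "linear": [0, 0, 0], "rot": [0, 0, 0.03]},
    {"grip": 0, "linear": [0, 0, 0], "rot": [0, 0, 0.045]},
  ],
)

```text
clock: 15.95
position: [527.0, 53.5, 134.4]
ee_rot: [-0.217, 0.976, -0.0, 0.0]
contact_force: [-2.0, 1.8, 7.8]
gripper_width: 15.6
grasp_force: 58.9
```

```bash
python3 s.py
```

```text
t 15.95 [527.   53.5 134.4] yaw -2.7039 w 15.6 g 58.9 tau [0.537 0.45  0.227] F [-2.   1.8  7.8] F_tool [ 1.1  2.5 -7.8] j6 -1.542 e6 -0.134
[[ 0.227  0.089  0.119  0.149]
 [-0.134 -0.195 -0.153 -0.133]] mean [ 0.146 -0.154]
```

Request:
arm_command(
  rows=[
    {"grip": 0, "linear": [0, 0, 0], "rot": [0, 0, 0.015]},
    {"grip": 0, "linear": [0, 0, 0], "rot": [0, 0, 0.03]},
    {"grip": 0, "linear": [0, 0, 0], "rot": [0, 0, 0.045]},
  ],
)

```text
clock: 16.48
position: [527.0, 53.5, 134.4]
ee_rot: [-0.195, 0.981, -0.0, 0.0]
contact_force: [-2.1, 2.5, 7.8]
gripper_width: 15.8
grasp_force: 58.9
```

```bash
python3 s.py; python3 s.py
```

```text
t 16.475 [527.   53.5 134.4] yaw -2.7487 w 15.8 g 58.9 tau [0.505 0.455 0.282] F [-2.1  2.5  7.8] F_tool [ 1.   3.1 -7.8] j6 -1.587 e6 -0.162
[[ 0.282  0.168  0.172  0.139]
 [-0.162 -0.223 -0.183 -0.163]] mean [ 0.19  -0.183]
t 16.625 [527.   53.5 134.4] yaw -2.7486 w 15.1 g 58.9 tau [0.49  0.52  0.139] F [-1.   2.2  7.3] F_tool [ 0.1  2.4 -7.3] j6 -1.587 e6 -0.163
[[ 0.139  0.129  0.141  0.166]
 [-0.163 -0.16  -0.159 -0.159]] mean [ 0.144 -0.16 ]
```

Request:
arm_command(
  rows=[
    {"grip": 0, "linear": [0, 0, 0], "rot": [0, 0, 0.012]},
    {"grip": 0, "linear": [0, 0, 0], "rot": [0, 0, 0.025]},
    {"grip": 0, "linear": [0, 0, 0], "rot": [0, 0, 0.037]},
    {"grip": 0, "linear": [0, 0, 0], "rot": [0, 0, 0.05]},
  ],
)

```text
clock: 17.27
position: [527.0, 53.5, 134.4]
ee_rot: [-0.171, 0.985, -0.0, 0.0]
contact_force: [-1.2, 1.6, 7.5]
gripper_width: 15.2
grasp_force: 58.9
```

```bash
python3 s.py; python3 s.py;  python3 - <<'E'
from h import *
t=shot('wrist')
cv2.imwrite('pics/w5b.png',cv2.resize(t['frame'][100:350,120:392,::-1],None,fx=2.2,fy=2.2))
E
```

```text
t 17.275 [527.   53.5 134.4] yaw -2.7984 w 15.2 g 58.9 tau [0.549 0.493 0.27 ] F [-1.2  1.6  7.5] F_tool [ 0.6  1.9 -7.5] j6 -1.637 e6 -0.206
[[ 0.27   0.215  0.226  0.22 ]
 [-0.206 -0.259 -0.215 -0.199]] mean [ 0.233 -0.22 ]
t 17.425 [527.   53.5 134.4] yaw -2.7984 w 16.0 g 58.9 tau [0.519 0.513 0.22 ] F [-1.1  1.3  7.1] F_tool [ 0.6  1.6 -7.1] j6 -1.636 e6 -0.199
[[ 0.22   0.195  0.197  0.165]
 [-0.199 -0.197 -0.196 -0.196]] mean [ 0.195 -0.197]
```

View pics/w5b.png

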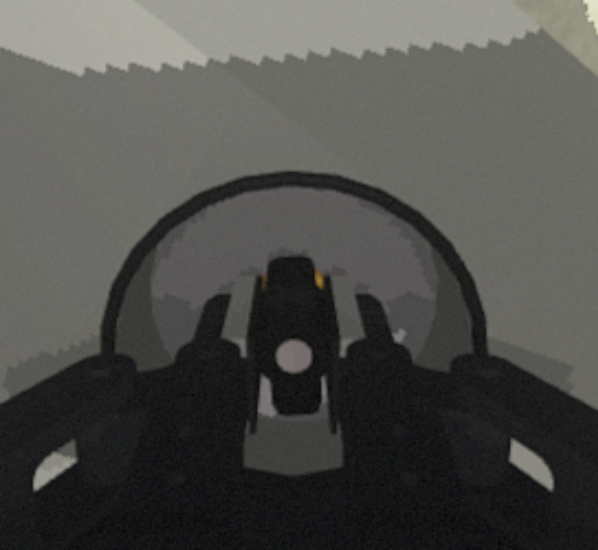

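The bar is still square in the pads. Held torque is about 0.195 N m, so one last small nudge, then release and rise.

Request:
arm_command(
  rows=[
    {"grip": 0, "linear": [0, 0, 0], "rot": [0, 0, 0.01]},
    {"grip": 0, "linear": [0, 0, 0], "rot": [0, 0, 0.02]},
    {"grip": 0, "linear": [0, 0, 0], "rot": [0, 0, 0.02]},
  ],
)

```text
clock: 18.0
position: [527.0, 53.5, 134.4]
ee_rot: [-0.161, 0.987, -0.0, 0.0]
contact_force: [-2.2, 2.4, 7.9]
gripper_width: 15.3
grasp_force: 58.9
```

```bash
python3 s.py
```

```text
t 18.0 [527.   53.5 134.4] yaw -2.8183 w 15.3 g 58.9 tau [0.549 0.483 0.214] F [-2.2  2.4  7.9] F_tool [ 1.3  2.9 -7.9] j6 -1.656 e6 -0.217
[[ 0.214  0.223  0.189  0.194]
 [-0.217 -0.213 -0.213 -0.214]] mean [ 0.205 -0.214]
```

Request:
arm_command(
  rows=[
    {"grip": 0.35, "linear": [0, 0, 0], "rot": [0, 0, 0]},
    {"grip": 0.35, "linear": [0, 0, 0], "rot": [0, 0, 0]},
    {"grip": 0.35, "linear": [0, 0, 0], "rot": [0, 0, 0]},
    {"grip": 0.35, "linear": [0, 0, -20], "rot": [0, 0, 0]},
    {"grip": 0.35, "linear": [0, 0, -60], "rot": [0, 0, 0]},
    {"grip": 0.35, "linear": [0, 0, -110], "rot": [0, 0, 0]},
    {"grip": 0.35, "linear": [0, 0, -116], "rot": [0, 0, 0]},
    {"grip": 0.35, "linear": [0, 0, -116], "rot": [0, 0, 0]},
  ],
)

```text
clock: 19.15
position: [526.6, 53.6, 249.1]
ee_rot: [-0.16, 0.987, 0.0, -0.0]
contact_force: [-1.1, 0.2, -0.2]
gripper_width: 29.7
grasp_force: 0.0
```

```bash
python3 s.py
python3 - <<'E'
from h import *
t=shot('wrist')
print(models.tip_of(t,'rocker_press')[:2])
cv2.imwrite('pics/w6b.png',cv2.resize(t['frame'][60:330,100:412,::-1],None,fx=2.2,fy=2.2))
E
```

```text
t 19.15 [526.6  53.6 249.1] yaw -2.8202 w 29.7 g 0.0 tau [-0.022  0.038  0.002] F [-1.1  0.2 -0.2] F_tool [1.  0.5 0.2] j6 -1.657 e6 -0.0
[[ 0.002  0.003  0.074 -0.042]
 [-0.    -0.    -0.    -0.   ]] mean [ 0.009 -0.   ]
[{'pixel': [82.4, 69.7], 'score': 0.82}]
```

View pics/w6b.png

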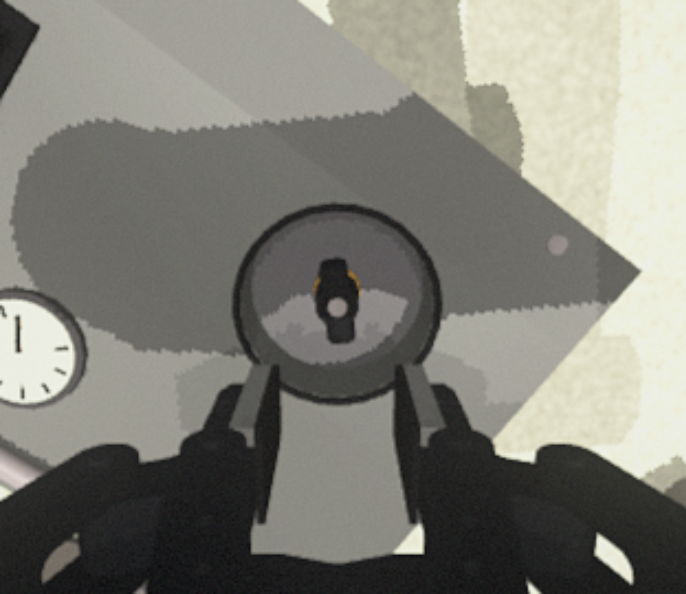

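The knob is shut; it sprang back about 0.08 rad and stayed. Now I move above the rocker, shut the gripper and line the tool up with the compressor (clockwise a further 0.62 rad).

Request:
arm_command(
  rows=[
    {"grip": 0, "linear": [30, -40, 0], "rot": [0, 0, 0.15]},
    {"grip": 0, "linear": [65, -85, 0], "rot": [0, 0, 0.3]},
    {"grip": 0, "linear": [103.5, -125.4, 0], "rot": [0, 0, 0.45]},
    {"grip": 0, "linear": [103.5, -125.4, 0], "rot": [0, 0, 0.62]},
    {"grip": 0, "linear": [103.5, -125.4, 0], "rot": [0, 0, 0.62]},
    {"grip": 0, "linear": [103.5, -125.4, 0], "rot": [0, 0, 0.62]},
    {"grip": 0, "linear": [103.5, -125.4, 0], "rot": [0, 0, 0.62]},
  ],
)

```text
clock: 20.27
position: [468.6, -97.5, 249.1]
ee_rot: [0.147, 0.989, -0.0, -0.0]
contact_force: [-0.6, -0.0, -0.2]
gripper_width: -0.3
grasp_force: 0.0
```

```bash
python3 s.py
python3 - <<'E'
from h import *
t=shot('wrist')
s=arm.read_state()
for q in ['rocker_press','rocker']:
  for r in models.tip_of(t,q)[:1]:
    w=onz(t,r['pixel'],175); print(q,r,w, R.from_quat(s['ee_rot']).inv().apply(w-s['position']).round(1))
for r in models.spot_in(t,'rocker')[:1]: print(r)
cv2.imwrite('pics/w7b.png',cv2.resize(t['frame'][60:330,100:412,::-1],None,fx=2.2,fy=2.2))
E
```

```text
t 20.275 [468.6 -97.5 249.1] yaw 2.8458 w -0.3 g 0.0 tau [-0.031  0.016  0.013] F [-0.6 -0.  -0.2] F_tool [ 0.6 -0.2  0.2] j6 -2.002 e6 0.009
[[ 0.013 -0.023  0.045  0.015]
 [ 0.009  0.007  0.006  0.004]] mean [0.012 0.006]
rocker_press {'pixel': [251.4, 202.1], 'score': 0.88} [467.7 -98.7 175. ] [ 0.5 -1.2 74.3]Traceback (most recent call last):
  File "<stdin>", line 5, in <module>
ValueError: it knows: brush_pot, colour_jar, compressor, ink_bottle, knob, knob_grip, paint_tin, palette_knife, rocker_press, sketch_pad, tape_roll, valve_seat, well_rim
```

Request:
arm_command(
  rows=[
    {"grip": 0, "linear": [4, -1.5, 30], "rot": [0, 0, 0]},
    {"grip": 0, "linear": [4, -1.5, 60], "rot": [0, 0, 0]},
    {"grip": 0, "linear": [4, -1.5, 68], "rot": [0, 0, 0]},
    {"grip": 0, "linear": [4, -1.5, 68], "rot": [0, 0, 0]},
  ],
)

```text
clock: 21.02
position: [464.4, -98.3, 181.6]
ee_rot: [0.148, 0.989, -0.0, -0.0]
contact_force: [-0.3, -0.5, 0.4]
gripper_width: 0.0
grasp_force: 0.0
```

Request:
arm_command(
  rows=[
    {"grip": 0, "linear": [0, 0, 1], "rot": [0, 0, 0]},
    {"grip": 0, "linear": [0, 0, 2], "rot": [0, 0, 0]},
    {"grip": 0, "linear": [0, 0, 3], "rot": [0, 0, 0]},
    {"grip": 0, "linear": [0, 0, 4], "rot": [0, 0, 0]},
  ],
)

```text
clock: 21.52
position: [464.2, -98.3, 177.6]
ee_rot: [0.149, 0.989, 0.0, 0.0]
contact_force: [-0.5, 1.0, 1.0]
gripper_width: 0.1
grasp_force: 0.0
```

Request:
arm_command(
  rows=[
    {"grip": 0, "linear": [0, 0, 1], "rot": [0, 0, 0]},
    {"grip": 0, "linear": [0, 0, 2], "rot": [0, 0, 0]},
    {"grip": 0, "linear": [0, 0, 3], "rot": [0, 0, 0]},
  ],
)

```text
clock: 21.9
position: [463.4, -98.2, 174.9]
ee_rot: [0.149, 0.989, -0.0, -0.001]
contact_force: [-4.8, 3.1, 7.2]
gripper_width: -0.1
grasp_force: 3.6
```

Request:
arm_command(
  rows=[
    {"grip": 0, "linear": [0, 0, 1], "rot": [0, 0, 0]},
    {"grip": 0, "linear": [0, 0, 2], "rot": [0, 0, 0]},
  ],
)

```text
clock: 22.15
position: [463.3, -98.3, 172.7]
ee_rot: [0.149, 0.989, -0.0, -0.001]
contact_force: [-2.9, 1.4, 4.2]
gripper_width: 0.1
grasp_force: 2.2
```

Request:
arm_command(
  rows=[
    {"grip": 0, "linear": [0, 0, 1], "rot": [0, 0, 0]},
  ],
)

```text
clock: 22.28
position: [463.6, -98.3, 171.5]
ee_rot: [0.149, 0.989, -0.0, -0.0]
contact_force: [-3.0, 0.2, 4.7]
gripper_width: 0.1
grasp_force: 1.9
```

```bash
python3 s.py
```

```text
t 22.275 [463.6 -98.3 171.5] yaw 2.8434 w 0.1 g 1.9 tau [0.193 0.822 0.002] F [-3.   0.2  4.7] F_tool [ 2.9 -0.7 -4.7] j6 -2.004 e6 -0.0
[[ 0.002  0.014 -0.003  0.02 ]
 [-0.    -0.    -0.001 -0.001]] mean [ 0.008 -0.   ]
```

Tipping at about 4 to 5 N. I continue gently until the force shows the end stop.

Request:
arm_command(
  rows=[
    {"grip": 0, "linear": [0, 0, 1], "rot": [0, 0, 0]},
    {"grip": 0, "linear": [0, 0, 1], "rot": [0, 0, 0]},
  ],
)

```text
clock: 22.68
position: [464.2, -98.3, 170.2]
ee_rot: [0.149, 0.989, 0.0, 0.0]
contact_force: [-1.2, -0.2, 1.0]
gripper_width: -0.6
grasp_force: 0.9
```

Request:
arm_command(
  rows=[
    {"grip": 0, "linear": [0, 0, 1], "rot": [0, 0, 0]},
    {"grip": 0, "linear": [0, 0, 1], "rot": [0, 0, 0]},
  ],
)

```text
clock: 22.92
position: [464.3, -98.3, 170.0]
ee_rot: [0.148, 0.989, -0.0, 0.0]
contact_force: [-2.4, 0.3, 6.7]
gripper_width: 0.5
grasp_force: 3.5
```

Request:
arm_command(
  rows=[
    {"grip": 0, "linear": [0, 0, 1], "rot": [0, 0, 0]},
    {"grip": 0, "linear": [0, 0, 1], "rot": [0, 0, 0]},
  ],
)

```text
clock: 23.18
position: [464.3, -98.3, 170.0]
ee_rot: [0.148, 0.989, -0.0, 0.0]
contact_force: [-5.7, 2.4, 11.8]
gripper_width: -0.1
grasp_force: 6.1
```

Request:
arm_command(
  rows=[
    {"grip": 0, "linear": [0, 0, -5], "rot": [0, 0, 0]},
    {"grip": 0, "linear": [0, 0, -40], "rot": [0, 0, 0]},
    {"grip": 0, "linear": [0, 0, -100], "rot": [0, 0, 0]},
    {"grip": 0, "linear": [0, 0, -100], "rot": [0, 0, 0]},
    {"grip": 0, "linear": [0, 0, -100], "rot": [0, 0, 0]},
  ],
)

```text
clock: 23.8
position: [464.1, -98.1, 267.9]
ee_rot: [0.149, 0.989, 0.0, 0.0]
contact_force: [-0.9, -0.7, -0.2]
gripper_width: 0.2
grasp_force: 0.0
```

```bash
python3 s.py
python3 - <<'E'
from h import *
t=shot('wrist')
cv2.imwrite('pics/w8b.png',cv2.resize(t['frame'][60:330,60:460,::-1],(800,540)))
E
```

```text
t 23.8 [464.1 -98.1 267.9] yaw 2.8431 w 0.2 g 0.0 tau [-0.017  0.031 -0.024] F [-0.9 -0.7 -0.2] F_tool [ 0.7 -0.9  0.2] j6 -2.004 e6 0.0
[[-0.024 -0.053  0.02   0.021]
 [ 0.     0.    -0.    -0.   ]] mean [-0.009  0.   ]
```

View pics/w8b.png

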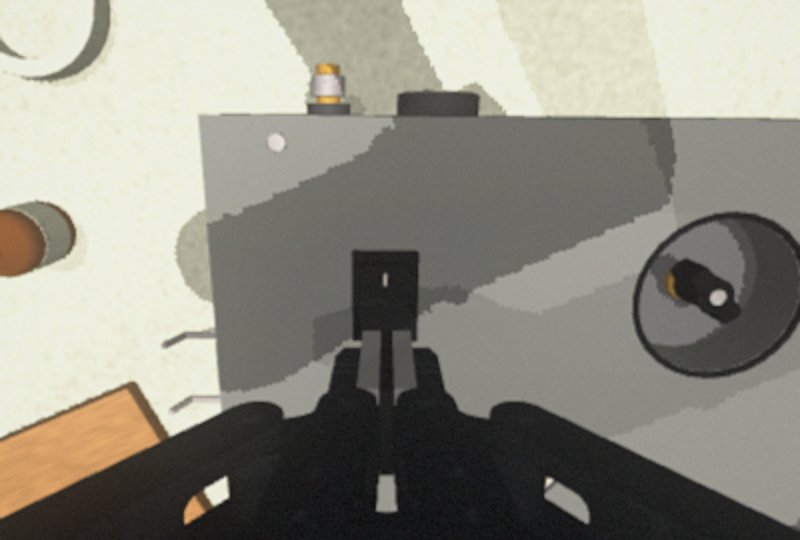

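The wrist view shows the rocker flat at about (385,290) with the knob undisturbed at (708,290). The press ended on a hard stop at 10 mm above the deck, which is the fully-over height.

```bash
python3 -c "
from bench import job; print(job.job_done())"
```

```text
the job is handed in; nothing more can be done
None
```

I turned the vent knob clockwise about 2 rad onto its seat, finger-tight at about 0.21 N m held (highest reading 0.28), and it sprang back slightly and stayed. I then pressed the power rocker down to its end stop; the job is handed in, but no verdict was returned.

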